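Clear the exposure frame and hold its shutter half open

ROBOT

A 6-joint arm with a two-finger parallel gripper is mounted at the origin on the work surface. World frame = base frame: x ahead of the robot, y to its left, z up, the work surface at z = 0. Lengths are in mm, angles in rad, forces in N, time in s.
With the tool pointing down it reaches from about 275 to 1000 mm from the base axis. Payload 8.4 kg.
Tool frame: the origin (TCP) lies on the mounting face of the last link; the fingertips stand 173 mm ahead of it and the grasp point (between the pads) lies 155 mm ahead of it; z points along the fingers, y is the direction in which the jaws open and shut (so a half turn about z gives the same grasp; the last joint's range is limited). The gripper opens to 85 mm and grips with 20 to 120 N. Pads are 22 mm wide; open, the fingers measure 114 mm over their backs; the gripper's body (76 mm by 85 mm) begins 54 mm behind the grasp point. The pads swing forward as they close: fully open they stand 13 mm farther back than shut.
Start: joints at [-1.223, 0.353, 1.633, -0, 1.155, -0.002], TCP at [214.193, -587.155, 404.681] pointing down, gripper open.
Joint ranges: [-2.63, 2.63], [-0.92, 2.1], [0.06, 2.66], [-1.3, 4.44], [0, 2.69], [-3.02, 3.02]. Speed limits (rad/s): [2.22, 2.22, 2.79, 3.14, 3.14, 3.14].

INTERFACE

Orientations are given as [roll, pitch, yaw] about the fixed x, y, z axes, in that order (R = Rz(yaw) Ry(pitch) Rx(roll)).
In Python, from rig import readout, imaging, ticket gives the robot as it stands.
- The arm moves only by the tool step_arm, never from a script. Its argument "deltas" is a list of rows, each an object with "translation": the shift along the tool's x, y, z in cm, a list of three; "rot": the turn, a rotation vector about the tool's x, y, z in rad, a list of three. In form: [{"translation": [x, y, z], "rot": [rx, ry, rz]}, ...]. A call has 1 to 8 rows; each row is the pose to reach, as a shift and turn from the pose commanded when the call began, along the tool's axes at that moment; what a row does not reach only later rows make up. A row lasts 1/8 s, in which the tool goes at most 62.5 mm and 10.7 degrees, less where a joint would pass 70% of its speed; a pose out of reach is approached as far as the arm can. A call with a gripper value outside its range is refused whole. "grip" is the closure in counts, from 0 (fully open) to 255 (shut), set as the call begins (left out, the last holds). The fingers move at their own pace and stop on an object; "squeeze" is the grip in N (left out, the last holds). Time passes only in rows, so rows that repeat a pose let the fingers close. It gives the time, the measured TCP pose, the force and the opening at its end, in the units of the state.
- readout.sense(): the state, without advancing time (a new reading comes with each control period).
- imaging.grab_frame(name): name is "scene" or "top"; returns a dict with "image" (384x512x3 uint8, red, green, blue), "camera_matrix" (3x3 intrinsics, pixels), "world_to_cam" (4x4, takes a point from world to camera coordinates). Camera axes: x right, y up, looking along -z (the intrinsics and any distortion apply to the point x, -y, -z); pixel columns grow to the right and rows downward; lengths in mm; the calibration is good to about 2 mm. A picture is of the moment at which its call begins. There is no depth.
- ticket.sign_off(): hands the job in, once; it reports no verdict.
The state is a dict: "clock": time; "qpos": joint angles; "qvel": joint speeds; "joint_efforts": joint torques, N m; "eef_pos": TCP position; "tcp_rot": TCP orientation; "contact_force": force on the tool from outside, world axes, zero at the start; "wrist_torque": the same for the moment, N m; "opening": opening from 0.0 (shut) to 1.0 (fully open).
Only numpy, scipy, OpenCV 4.12 (cv2) and the standard library are available. Lean on these libraries where they do the work, as an engineer would, in place of code of your own. Each camera call takes 0.05 s, during which the arm holds its last target.

TASK

Mortar chips have landed on the closed shutter of the UV exposure frame: take the scraper block, push all four chips with it (not with the fingers) off the end of the frame into the black chip tray, keeping the shutter shut until they are all in the tray, and stand the scraper back on the bench clear of the frame. Then draw the spring-loaded shutter open by its black pull handle to half its travel, never further, so that half of the blue panel is exposed and half stays covered, and finish while still holding the handle there: if let go, the shutter snaps shut. Leave the hole cutter, the actuator and the adhesive jar where they stand.

Things in the scene. Friction and masses are not known exactly. Their poses are not given: they have to be found in the camera images.
- exposure_frame: white UV exposure frame fixed to the bench, deck 150 mm wide along y, from x = -75 to +250 mm. Origin on the bench under the centre of its window (100 mm along x, 72 mm along y); x = the way the shutter opens, z up. Spring barrels lie on the deck at y = +-66, x = -22 to +103, tops 73 mm above the bench
- half_mark (a point): point over the window's centre at the level of the shutter plate's top, 66 mm above the bench; axes like the frame's. Wide red marks on both rails here (thin black ticks at each quarter of the travel): the plate's orange leading edge stands here at half travel. The plate, 88 mm wide, when shut spans x = -50 to +140 mm from here
- sill_edge (a point): middle of the frame's -x edge, where chips drop off into the tray: 75 mm from the frame's origin, 66 mm above the bench, axes like the frame's. The flush sill runs from here to the shut plate. Guide rails along x (inner faces y = +-45 mm, 12 mm wide, tops 72 mm above the bench) run from here along the whole deck: a 90 mm wide channel, open here
- shutter (a joint): travel of the shutter in m: 0 shut, 0.050 half, 0.100 fully open, growing along the exposure frame's +x. A spring pulls it shut: about 3.6 N when shut, 8 N at half, 12.6 N fully open
- pull_handle (a point): black bar handle on the shutter, moves with it: 12 mm thick along the frame's x, 56 mm long along y, 14 mm high. This point is the bar's centre, 111 mm above the bench and, when shut, 128 mm along x from the frame's origin; axes like the frame's. Two posts at y = +-23 mm carry it, 22 mm of free air below it; then a steel crosshead, 14 mm thick, 146 mm long along y, top 82 mm above the bench
- tray_floor (a point): centre of the floor of the black open chip tray hooked to the frame's -x end, 121 mm from the frame's origin, 3 mm above the bench; inside 84 mm along x by 134 mm along y, walls to 34 mm above the bench; axes like the frame's
- scraper: orange scraper block standing on its white blade foot: foot 30 mm along its x, 72 mm along its y, 20 mm high; above it a grip 24 mm thick along x, 50 mm along y, from 20 to 65 mm height; 0.1 to 0.2 kg. Origin at the middle of its underside, z up. Its long flat sides (facing +-x) push the chips
- chip1: one of four loose mortar chips, grey with a blue coating skin on top, about 26 x 21 x 8 mm, 11 g; lies flat at the start, origin at the middle of its underside. At the start anywhere on the closed shutter plate or the sill between x = -53 and x = +33 mm of the exposure frame, between the rails
- chip2: one of four loose mortar chips, grey with a blue coating skin on top, about 26 x 21 x 8 mm, 11 g; lies flat at the start, origin at the middle of its underside. At the start anywhere on the closed shutter plate or the sill between x = -53 and x = +33 mm of the exposure frame, between the rails
- chip3: one of four loose mortar chips, grey with a blue coating skin on top, about 26 x 21 x 8 mm, 11 g; lies flat at the start, origin at the middle of its underside. At the start anywhere on the closed shutter plate or the sill between x = -53 and x = +33 mm of the exposure frame, between the rails
- chip4: one of four loose mortar chips, grey with a blue coating skin on top, about 26 x 21 x 8 mm, 11 g; lies flat at the start, origin at the middle of its underside. At the start anywhere on the closed shutter plate or the sill between x = -53 and x = +33 mm of the exposure frame, between the rails
- hole_cutter: hole cutter standing on the bench, red sleeve 24 mm across with a black knob 40 mm across, 83 mm high; origin at its foot. Not to be moved
- actuator: black pull-off actuator standing on the bench, 42 mm across, 117 mm high; origin at its foot. Not to be moved
- adhesive_jar: adhesive jar with white cap, 56 mm across, 65 mm high; origin at its foot. Not to be moved
There are look-alikes about, which are no part of the job. Of the things that look like the scraper, the largest one is meant.

How it is judged (in metres and radians):
On the way, in this order (a step that is already met when the one before it is completed fails the run):
1. all four chips are in the chip tray (x of chip1 in the frame of tray_floor between -0.047 and 0.047 m and y of chip1 in the frame of tray_floor between -0.07 and 0.07 m and z of each of chip1, chip2, chip3, chip4 in the frame of tray_floor below 0.045 m and x of chip2 in the frame of tray_floor between -0.047 and 0.047 m and y of chip2 in the frame of tray_floor between -0.07 and 0.07 m and x of chip3 in the frame of tray_floor between -0.047 and 0.047 m and y of chip3 in the frame of tray_floor between -0.07 and 0.07 m and x of chip4 in the frame of tray_floor between -0.047 and 0.047 m and y of chip4 in the frame of tray_floor between -0.07 and 0.07 m), for 0.2 s.
2. the scraper stands on the bench, let go, clear of the frame (height (world z) of scraper below 0.01 m and angle between scraper's own z axis and vertical below 0.15 rad and contact force between the fingers and scraper below 0.1 N and contact force between scraper and exposure_frame below 0.2 N), for 0.2 s.
At the end, for the whole second after the job is handed in: The shutter rests at half travel, 50 mm give or take 7 mm, held by the fingers at its pull handle (more than 2 N, grasp point within 60 mm of the bar); all four chips lie in the chip tray; the scraper stands upright on the bench, let go and not touching the frame (all of step 1 and all of step 2 and value of joint shutter between 0.043 and 0.057 m and velocity of joint shutter between -0.01 and 0.01 m/s and contact force between the fingers and exposure_frame above 2 N and distance between the grasp point and pull_handle below 0.06 m); the arm keeps its last pose, push and grip.
It fails at once if the shutter is drawn open (more than 12 mm) while a chip is not yet in the tray (value of joint shutter above 0.012 m and not ((x of chip1 in the frame of tray_floor between -0.047 and 0.047 m and y of chip1 in the frame of tray_floor between -0.07 and 0.07 m and z of chip1 in the frame of tray_floor below 0.045 m) and (x of chip2 in the frame of tray_floor between -0.047 and 0.047 m and y of chip2 in the frame of tray_floor between -0.07 and 0.07 m and z of chip2 in the frame of tray_floor below 0.045 m) and (x of chip3 in the frame of tray_floor between -0.047 and 0.047 m and y of chip3 in the frame of tray_floor between -0.07 and 0.07 m and z of chip3 in the frame of tray_floor below 0.045 m) and (x of chip4 in the frame of tray_floor between -0.047 and 0.047 m and y of chip4 in the frame of tray_floor between -0.07 and 0.07 m and z of chip4 in the frame of tray_floor below 0.045 m))).
It fails at once if the shutter is opened past half travel (more than 62 mm) (value of joint shutter above 0.062 m).
It fails at once if a chip is pushed by the robot instead of the scraper (contact force between any of the fingers, the arm and chip1 above 1 N or contact force between any of the fingers, the arm and chip2 above 1 N or contact force between any of the fingers, the arm and chip3 above 1 N or contact force between any of the fingers, the arm and chip4 above 1 N).
It fails at once if a bystander is displaced (more than 30 mm) or tipped over (distance of any of hole_cutter, actuator, adhesive_jar from where it was at the start of the episode above 0.03 m or angle between any of hole_cutter, actuator, adhesive_jar's own z axis and vertical above 0.3 rad).
It also fails if it takes over 61 s, if anything falls off the work surface, if the arm or the gripper's body presses on something with over 40 N, if the wrist force passes 120 N, or if a joint passes its speed limit or range.

## Working session

There is one attempt and no reset: what is moved stays moved. The work goes in short steps, Python scripts to look and compute and a tool call to move; the robot and the scene stay as the last step left them, time stands still between calls to the robot, and variables do not carry over. Pictures are saved under pics/ and viewed, and the job is handed in when it is done.

Besides the shell and the picture viewer there is one more tool, called after "Request:" as name([rows], argument=value, ...), one row to a line, values as JSON. step_arm: Moves the arm, as the interface text tells. Its arguments: {"type":"object","properties":{"deltas":{"type":"array","items":{"type":"object","properties":{"translation":{"type":"array","items":{"type":"number"}},"rot":{"type":"array","items":{"type":"number"}}}}},"grip":{"type":"number"},"squeeze":{"type":"number"}},"required":["deltas"]}

```bash
mkdir -p pics
cat > h.py <<'E'
import numpy as np, cv2
from rig import readout, imaging, ticket
def grab(n,f):
    d=imaging.grab_frame(n); cv2.imwrite('pics/'+f,cv2.cvtColor(d['image'],cv2.COLOR_RGB2BGR)); np.savez('pics/'+f+'.npz',**{k:d[k] for k in('image','camera_matrix','world_to_cam')}); return d
def load(f): return dict(np.load('pics/'+f+'.npz'))
def proj(d,p):
    p=np.atleast_2d(p); c=(d['world_to_cam']@np.c_[p,np.ones(len(p))].T).T[:,:3]
    K=d['camera_matrix']; q=np.c_[c[:,0],-c[:,1],-c[:,2]]@K.T; return q[:,:2]/q[:,2:]
def ray(d,u,v):
    r=np.linalg.inv(d['camera_matrix'])@[u,v,1]; r=np.array([r[0],-r[1],-r[2]]); W=d['world_to_cam']; R=W[:3,:3]
    return -R.T@W[:3,3], R.T@r
def onz(d,u,v,z):
    o,r=ray(d,u,v); return o+r*(z-o[2])/r[2]
E
python3 - <<'E'
from h import *
for n in('scene','top'):
    d=grab(n,n+'0.png'); print(n,d['camera_matrix'].round(1).tolist(),ray(d,256,192)[0].round(),d['world_to_cam'].round(3).tolist(), [k for k in d])
print(readout.sense())
E
```

```text
scene [[462.0, 0.0, 251.0], [0.0, 462.0, 194.9], [0.0, 0.0, 1.0]] [1035.  597. 1291.] [[-0.823, 0.569, -0.009, 523.419], [-0.481, -0.688, 0.544, 206.978], [0.303, 0.451, 0.839, -1666.549], [0.0, 0.0, 0.0, 1.0]] ['image', 'camera_matrix', 'world_to_cam']
top [[441.7, 0.0, 253.2], [0.0, 441.7, 201.0], [0.0, 0.0, 1.0]] [ 367.  -19. 1345.] [[0.008, -1.0, 0.013, -39.391], [0.984, 0.01, 0.176, -597.479], [-0.176, 0.012, 0.984, -1259.059], [0.0, 0.0, 0.0, 1.0]] ['image', 'camera_matrix', 'world_to_cam']
{'clock': 0.1, 'qpos': array([-1.22338657e+00,  3.53604838e-01,  1.63403463e+00, -2.99064335e-06,
        1.15520513e+00, -2.39088228e-03]), 'qvel': array([ 6.63450822e-05,  3.15238639e-05, -1.44492300e-03, -1.19475699e-03,
       -2.24296479e-04,  1.60542922e-05]), 'joint_efforts': array([-1.07866919e-03, -6.06355762e+01, -3.42817605e+01, -1.01127096e-04,
        4.00552250e-03, -3.29153340e-05]), 'eef_pos': array([ 214.13132229, -586.96196182,  404.0311658 ]), 'tcp_rot': array([-3.14034070e+00, -2.58703901e-07,  3.49801848e-01]), 'contact_force': array([-0.16468935, -0.76579208,  0.47895821]), 'wrist_torque': array([0.02574898, 0.0742356 , 0.0098224 ]), 'opening': 0.994438528705468}
```

View pics/scene0.png

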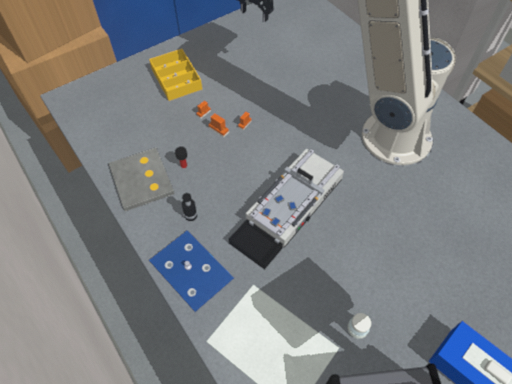

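View pics/top0.png

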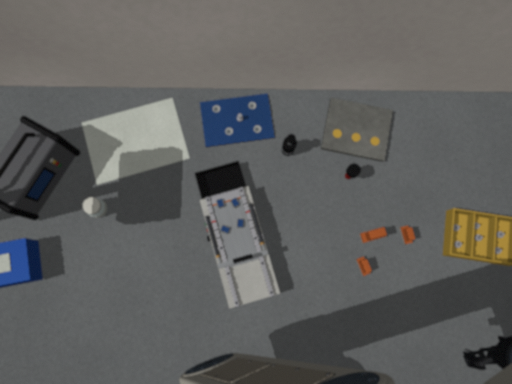

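The scene view shows the frame around (295,195) with the tray at (258,243). The top view shows it around (237,230). There are three orange scraper candidates in the top view: (374,234), (408,234) and (365,265). I'll enlarge both areas.

Run:
```python
from h import *
t=cv2.imread('pics/top0.png'); s=cv2.imread('pics/scene0.png')
cv2.imwrite('pics/c1.png',cv2.resize(t[155:315,185:290],None,fx=3.6,fy=3.6,interpolation=cv2.INTER_CUBIC))
a=cv2.resize(t[215:285,345:425],None,fx=5,fy=5,interpolation=cv2.INTER_CUBIC);b=cv2.resize(s[90:145,185:265],None,fx=5,fy=5,interpolation=cv2.INTER_CUBIC)
cv2.imwrite('pics/c2.png',np.hstack([a,cv2.copyMakeBorder(b,0,len(a)-len(b),0,0,0)]))
cv2.imwrite('pics/c3.png',cv2.resize(s[140:275,220:350],None,fx=4.4,fy=4.4,interpolation=cv2.INTER_CUBIC))
```

```text
(no output)
```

View pics/c1.png

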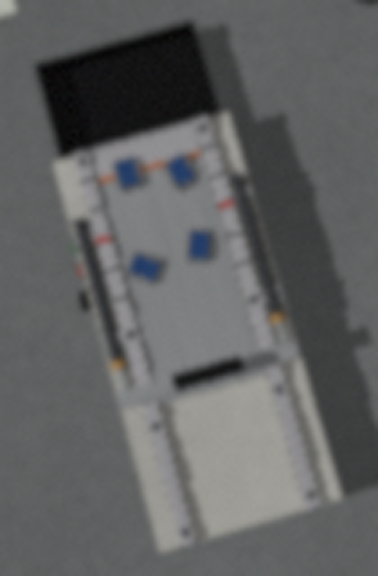

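View pics/c2.png

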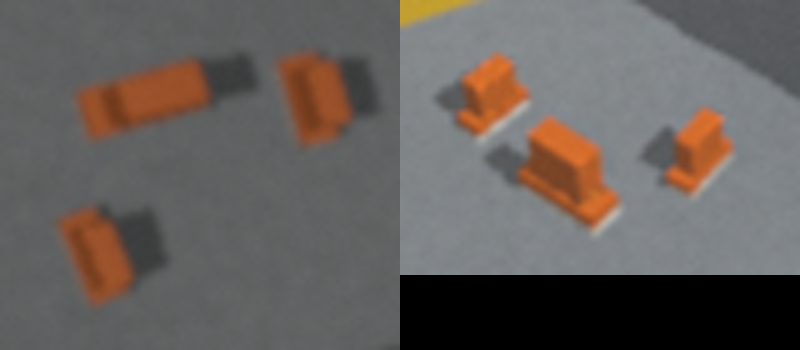

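View pics/c3.png

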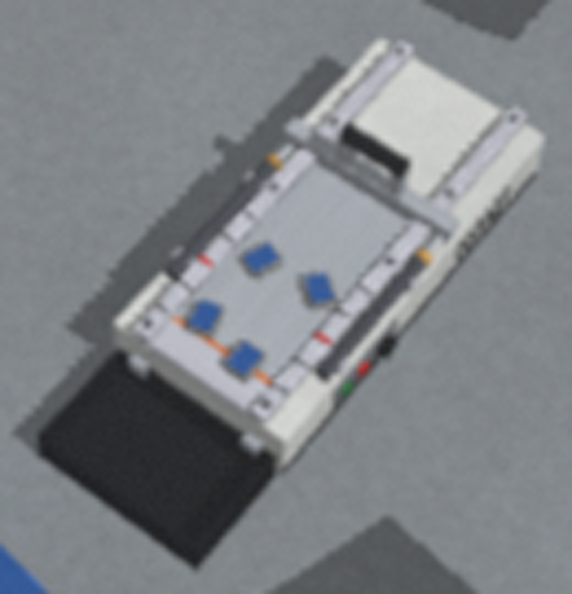

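The scraper is the block at top (374,234), scene (218,124). It is about 27 px (72 mm) long, against about 18 px for the other two, so it is the largest one and matches. The four chips show between the rails, with red marks at crop (103,240) and (226,204). Next I'll measure the frame, scraper and chips.

Run:
```python
from h import *
def comps(d,m,box,amin=2):
    x0,y0,x1,y1=box; M=np.zeros(m.shape,np.uint8); M[y0:y1,x0:x1]=m[y0:y1,x0:x1]
    n,l,st,c=cv2.connectedComponentsWithStats(M); return [(c[i].round(2),st[i,4]) for i in range(1,n) if st[i,4]>=amin]
for n,box,ob in(('top',(185,155,290,315),(340,215,430,290)),('scene',(220,140,350,275),(180,90,270,150))):
    d=load(n+'0.png'); im=d['image'].astype(int); r,g,b=im[...,0],im[...,1],im[...,2]
    h=cv2.cvtColor(d['image'],cv2.COLOR_RGB2HSV).astype(int)
    print(n,'red',comps(d,(r-np.maximum(g,b)>45)&(abs(g-b)<30),box))
    print(' orange',comps(d,(r-b>40)&(g-b>20),box,1))
    print(' blue',comps(d,(b-r>45),box,4))
    print(' black',comps(d,(im.max(2)<50),box,6))
    m=((r-b>70)).astype(np.uint8)
    for c,a in comps(d,m,ob,20):print(' scr',c,a)
    M=np.zeros_like(m);x0,y0,x1,y1=ob;M[y0:y1,x0:x1]=m[y0:y1,x0:x1]
    for c in cv2.findContours(M,0,2)[0]:
        if len(c)>8: print(cv2.minAreaRect(c),cv2.approxPolyDP(c,1.5,True).reshape(-1,2).tolist())
```

```text
top red [(array([247.5, 211. ]), np.int32(2)), (array([213.5, 221. ]), np.int32(2))]
 orange [(array([261.17, 242.83]), np.int32(6)), (array([217.17, 255.83]), np.int32(6))]
 blue [(array([219.91, 202.52]), np.int32(23)), (array([234.86, 202.27]), np.int32(22)), (array([240.09, 222.52]), np.int32(23)), (array([224.87, 228.87]), np.int32(23))]
 black [(array([220.02, 178.93]), np.int32(1148)), (array([242.47, 258.19]), np.int32(47))]
 scr [407.61 233.9 ] 163
 scr [373.14 234.24] 213
 scr [363.99 265.54] 150
((364.1390686035156, 265.2337341308594), (17.307695388793945, 9.153846740722656), 67.38013458251953) [[362, 257], [357, 260], [363, 274], [370, 271], [367, 261]]
((373.22021484375, 234.23394775390625), (8.812002182006836, 24.424571990966797), 73.3007583618164) [[384, 228], [362, 233], [363, 241], [385, 235]]
((407.9587707519531, 233.86239624023438), (16.761962890625, 10.536090850830078), 73.3007583618164) [[402, 227], [405, 242], [410, 242], [414, 238], [412, 229], [407, 226]]
scene red [(array([266. , 198.5]), np.int32(4)), (array([260.5, 212.5]), np.int32(2)), (array([268.83, 218
[... 650 characters left out ...]
55.09, 243.77]), np.int32(1294))]
 scr [186.23  91.86] 71
 scr [202.82 108.39] 132
 scr [244.22 119.74] 123
 scr [218.27 123.94] 241
((218.96469116210938, 123.84117126464844), (21.858501434326172, 13.882065773010254), 32.47119140625) [[213, 114], [209, 125], [224, 134], [228, 130], [224, 126], [224, 119]]
((243.90589904785156, 119.7764892578125), (9.544940948486328, 15.83592414855957), 40.60129928588867) [[247, 112], [240, 117], [241, 122], [238, 125], [244, 127], [250, 120]]
((202.0, 108.5), (10.800000190734863, 14.600000381469727), 53.13010025024414) [[205, 101], [198, 105], [199, 111], [197, 114], [200, 116], [210, 109]]
((189.0, 93.0), (6.0, 18.0), 90.0) [[180, 96], [198, 90], [180, 90]]
```

```bash
python3 - <<'E'
from h import *
T=load('top0.png');S=load('scene0.png')
F={}
for nm,d,pts in(('top',T,[((247.5,211),(0,51),72),((213.5,221),(0,-51),72),((242.47,258.19),(128,0),114)]),
                ('scene',S,[((266,198.5),(0,51),72),((293,216.5),(0,-51),72),((304.52,173.97),(128,0),113)])):
    P=np.array([onz(d,*p,z)[:2] for p,_,z in pts]); A=np.array([a for _,a,_ in pts],float)
    F[nm]=(P,A); 
for nm in F.keys()|{'both'}:
    P,A=F[nm] if nm in F else (np.vstack([F[k][0] for k in F]),np.vstack([F[k][1] for k in F]))
    a=A-A.mean(0);p=P-P.mean(0)
    th=np.arctan2((a[:,0]*p[:,1]-a[:,1]*p[:,0]).sum(),(a*p).sum()); R=np.array([[np.cos(th),-np.sin(th)],[np.sin(th),np.cos(th)]])
    t=P.mean(0)-R@A.mean(0)
    print(nm,'yaw',th.round(4),np.degrees(th).round(2),'org',t.round(1),'res',((P-A@R.T-t)).round(1).tolist())
    if nm=='both': np.savez('frame.npz',R=R,t=t,th=th)
f=np.load('frame.npz');R,t=f['R'],f['t']
for nm,d,c in(('top',T,[(219.91,202.52),(234.86,202.27),(240.09,222.52),(224.87,228.87)]),('scene',S,[(275.09,220.94),(266.15,211.24),(279,198.19),(292.25,205.03)])):
    for p in c: print(nm,'chip frame xy',(R.T@(onz(d,*p,73)[:2]-t)).round(1))
# stereo orange barrel ends / tray / scraper
# scraper corners: top rect outline; scene top-of-grip
for p in [(384.5,228),(362,233),(363,241),(385,235)]: print('scr top', onz(T,*p,65)[:2].round(1), onz(T,*p,20)[:2].round(1))
for p in [(213,114),(209,125),(224,134),(228,130),(224,126),(224,119)]: print('scr scene',onz(S,*p,65)[:2].round(1), onz(S,*p,20)[:2].round(1))
print('bystanders', onz(T,289,144,117)[:2].round(), onz(T,353,171,83)[:2].round(), onz(T,94,207,65)[:2].round())
E
python3 - <<'E'
import sys; sys.path.insert(0,'.')
import os; os.chdir('.')
from h import *
t=cv2.imread('pics/top0.png'); s=cv2.imread('pics/scene0.png')
a=cv2.resize(t[222:246,352:392],None,fx=10,fy=10,interpolation=cv2.INTER_CUBIC);b=cv2.resize(s[108:142,200:238],None,fx=10,fy=10,interpolation=cv2.INTER_CUBIC)
cv2.imwrite('pics/c4.png',np.hstack([cv2.copyMakeBorder(a,0,len(b)-len(a),0,0,0),b]))
E
```

```text
both yaw -2.8565 -163.67 org [549.8  30.8] res [[0.6, 0.7], [-1.0, 1.1], [-0.9, 0.3], [0.2, -2.4], [-0.6, -0.3], [1.7, 0.6]]
top yaw -2.8501 -163.3 org [549.3  31.8] res [[0.8, -0.4], [-0.2, 0.2], [-0.6, 0.1]]
scene yaw -2.8631 -164.04 org [550.3  29.9] res [[0.0, -1.3], [-1.4, 0.6], [1.4, 0.8]]
top chip frame xy [-46.6 -20.2]
top chip frame xy [-35.5  21.9]
top chip frame xy [26.1 20.6]
top chip frame xy [ 31.9 -26.7]
scene chip frame xy [-46.3 -18.1]
scene chip frame xy [-36.3  24.1]
scene chip frame xy [26.2 22. ]
scene chip frame xy [ 31.8 -25.1]
scr top [ 519.4 -418.3] [ 524.7 -432.3]
scr top [ 504.1 -351.8] [ 509.  -363.5]
scr top [ 480.9 -353.9] [ 484.8 -365.7]
scr top [ 498.9 -418.8] [ 503.5 -432.9]
scr scene [ 508.2 -422.9] [ 488.9 -460.3]
scr scene [ 547.3 -387. ] [ 529.4 -423.1]
scr scene [ 526.5 -322.1] [ 507.8 -355.8]
scr scene [ 505.3 -329.3] [ 485.8 -363.3]
scr scene [ 506.7 -352.8] [ 487.3 -387.6]
scr scene [ 489.  -380.3] [ 468.9 -416.1]
bystanders [ 755. -136.] [ 685. -327.] [573. 431.]
```

View pics/c4.png

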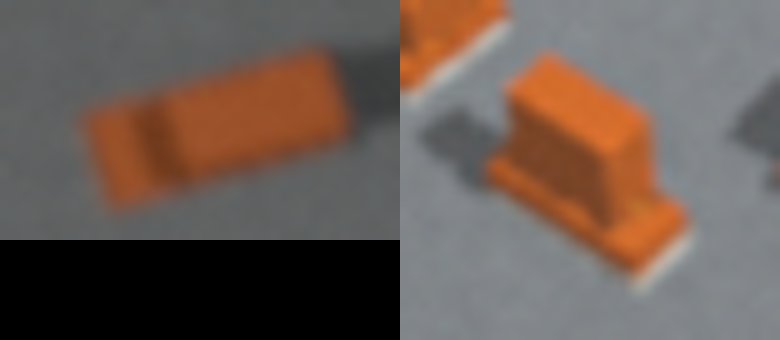

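Run:
```python
from h import *
T=load('top0.png');S=load('scene0.png')
P=lambda d,l,o,z:[onz(d,x/10+o[0]-.45,y/10+o[1]-.45,z)[:2].round(1) for x,y in l]
a=P(T,[(325,45),(350,130),(185,180),(165,85)],(352,222),65);print('top grip',a,np.mean(a,0))
a=P(S,[(110,88),(150,52),(250,118),(210,155)],(200,108),65);print('scene grip',a,np.mean(a,0))
a=P(S,[(90,165),(240,265),(290,210)],(200,108),20);print('scene foot',a,(a[0]+a[2])/2)
a=P(T,[(85,115),(110,210)],(352,222),20);print('top foot left end',a,np.mean(a,0))
```

```text
top grip [array([ 525.1, -417.2]), array([ 500.3, -423.4]), array([ 485.2, -374.6]), array([ 512.9, -369.8])] [ 505.875 -396.25 ]
scene grip [array([ 521.3, -418.4]), array([ 500.5, -424.8]), array([ 488.3, -377.8]), array([ 509.2, -371.3])] [ 504.825 -398.075]
scene foot [array([ 528.3, -427.9]), array([ 509.3, -356.6]), array([ 480.4, -368. ])] [ 504.35 -397.95]
top foot left end [array([ 508.8, -357.6]), array([ 480.2, -364.1])] [ 494.5  -360.85]
```

Both views agree on everything measured:

| Item | Measured pose |
|---|---|
| Frame | (550, 31), yaw −163.7° |
| Scraper | (505, −397.5), long axis −75° |
| Chips | in the channel, x −46 to +32 |

The frame fit residuals are about 2 mm or less. Now I'll plan the first move.

```bash
cat >> h.py <<'E'
from scipy.spatial.transform import Rotation as Ro
_f=np.load('frame.npz'); FR,Ft=_f['R'],_f['t']
def f2w(x,y): return FR@[x,y]+Ft
def w2f(p): return FR.T@(np.array(p[:2])-Ft)
def plan(x,y,z,yawdeg):
    "grasp point target (world mm), tool down"
    s=readout.sense(); R=Ro.from_euler('xyz',s['tcp_rot']).as_matrix()
    Rt=Ro.from_euler('xyz',[np.pi,0,np.radians(yawdeg)]).as_matrix()
    tcp=np.array([x,y,z])-155*Rt[:,2]
    print('t cm',(R.T@(tcp-s['eef_pos'])/10).round(2),'rot',Ro.from_matrix(R.T@Rt).as_rotvec().round(3))
def st():
    s=readout.sense(); R=Ro.from_euler('xyz',s['tcp_rot']).as_matrix(); g=s['eef_pos']+155*R[:,2]
    print('t',round(s['clock'],2),'grasp',g.round(1),'yaw',np.degrees(s['tcp_rot'][2]).round(2),'frame',w2f(g).round(1),'F',s['contact_force'].round(1),'open',round(s['opening'],3),'q',s['qpos'].round(2))
E
python3 - <<'E'
from h import *
plan(505,-397.5,160,105)
T=load('top0.png');print([onz(T,*p,30)[:2].round() for p in((364,265.3),(407.6,233.9))])
E
```

```text
t cm [33.82 -7.82  8.91] rot [-1.000e-03 -1.000e-03 -1.483e+00]
[array([ 412., -363.]), array([ 506., -498.])]
```

Request:
step_arm([
  {"translation": [5, -1, 1], "rot": [0, 0, -0.18]},
  {"translation": [10, -2.3, 2.5], "rot": [0, 0, -0.36]},
  {"translation": [15, -3.5, 4], "rot": [0, 0, -0.54]},
  {"translation": [20, -4.7, 5.5], "rot": [0, 0, -0.73]},
  {"translation": [25, -6, 7], "rot": [0, 0, -0.92]},
  {"translation": [30, -7, 8], "rot": [0, 0, -1.1]},
  {"translation": [33.8, -7.8, 8.9], "rot": [0, 0, -1.28]},
  {"translation": [33.8, -7.8, 8.9], "rot": [0, 0, -1.46]},
], grip=100)

```text
clock: 1.1
eef_pos: [507.0, -396.1, 314.3]
tcp_rot: [-3.141, -0.002, 1.819]
contact_force: [0.2, 0.6, -0.3]
opening: 0.606
```

Request:
step_arm([
  {"translation": [0, 0, 0], "rot": [0, 0, -0.023]},
  {"translation": [0, 0, 0], "rot": [0, 0, -0.023]},
])

```text
clock: 1.35
eef_pos: [504.6, -398.3, 315.6]
tcp_rot: [-3.141, -0.0, 1.829]
contact_force: [-0.5, -0.4, 0.3]
opening: 0.606
```

Run:
```python
from h import *
st(); plan(505,-397.5,46,105); grab('scene','s1.png');grab('top','t1.png')
s=cv2.imread('pics/s1.png');t=cv2.imread('pics/t1.png')
cv2.imwrite('pics/s1c.png',np.hstack([cv2.resize(s[70:160,160:280],None,fx=3.3,fy=3.3,interpolation=2),cv2.resize(t[200:290,330:450],None,fx=3.3,fy=3.3,interpolation=2)]))
```

```text
t 1.35 grasp [ 504.6 -398.2  160.6] yaw 104.8 frame [164.  399.1] F [-0.5 -0.4  0.3] open 0.606 q [-0.67  0.47  1.67 -0.    1.   -0.93]
t cm [ 0.06  0.06 11.46] rot [-0.    -0.    -0.004]
```

View pics/s1c.png

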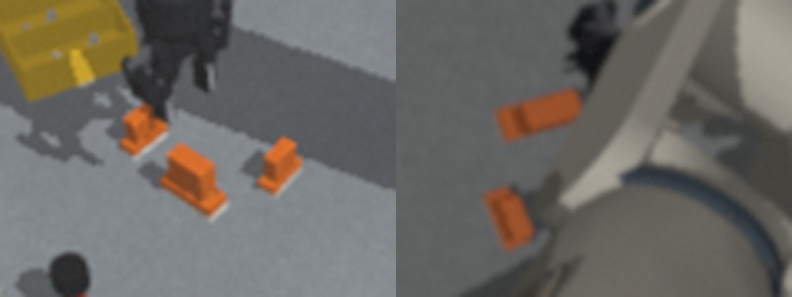

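The fingers straddle along scraper x and are still 100 mm above it. The scraper hasn't moved. Descending now.

Request:
step_arm([
  {"translation": [0.05, 0.05, 4], "rot": [0, 0, 0]},
  {"translation": [0.05, 0.05, 8], "rot": [0, 0, 0]},
  {"translation": [0.05, 0.05, 10], "rot": [0, 0, 0]},
  {"translation": [0.05, 0.05, 11.45], "rot": [0, 0, 0]},
  {"translation": [0.05, 0.05, 11.45], "rot": [0, 0, 0]},
])

```text
clock: 2.08
eef_pos: [505.2, -397.5, 200.8]
tcp_rot: [-3.141, -0.001, 1.832]
contact_force: [-0.1, -0.2, 0.4]
opening: 0.61
```

Request:
step_arm([
  {"translation": [0, 0, 0], "rot": [0, 0, 0]},
  {"translation": [0, 0, 0], "rot": [0, 0, 0]},
  {"translation": [0, 0, 0], "rot": [0, 0, 0]},
  {"translation": [0, 0, 0], "rot": [0, 0, 0]},
  {"translation": [0, 0, 0], "rot": [0, 0, 0]},
], grip=255, squeeze=50)

```text
clock: 2.7
eef_pos: [505.8, -397.8, 202.5]
tcp_rot: [3.14, 0.002, 1.833]
contact_force: [-0.2, -0.4, 6.9]
opening: 0.275
```

Run:
```python
from h import *
st(); grab('scene','s2.png')
s=cv2.imread('pics/s2.png')
cv2.imwrite('pics/s2c.png',cv2.resize(s[80:150,170:280],None,fx=6,fy=6,interpolation=2))
```

```text
t 2.7 grasp [ 506.1 -398.1   47.5] yaw 105.01 frame [162.5 399.3] F [-0.2 -0.4  6.9] open 0.275 q [-0.67  0.62  1.72 -0.    0.8  -0.93]
```

View pics/s2c.png

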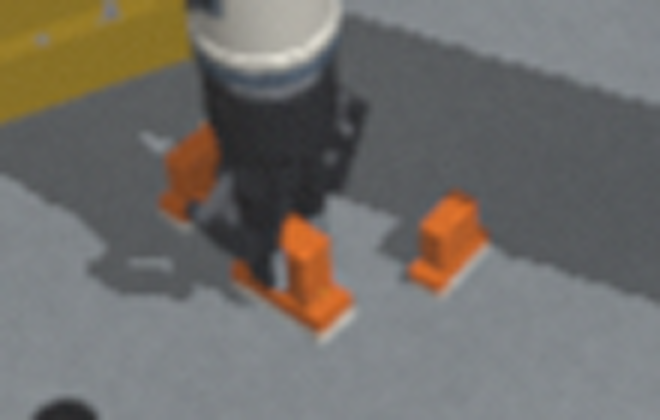

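The scraper is held: opening 0.275 is about 23 mm, which matches the 24 mm grip. Next I lift it.

Request:
step_arm([
  {"translation": [0, 0, -4], "rot": [0, 0, 0]},
  {"translation": [0, 0, -9], "rot": [0, 0, 0]},
  {"translation": [0, 0, -14], "rot": [0, 0, 0]},
  {"translation": [0, 0, -14], "rot": [0, 0, 0]},
])

```text
clock: 3.25
eef_pos: [506.4, -398.2, 345.9]
tcp_rot: [3.137, 0.006, 1.833]
contact_force: [0.1, 1.5, -1.1]
opening: 0.275
```

Run:
```python
from h import *
st(); p=f2w(74,0); plan(*p,185,106.3); grab('scene','s3.png')
s=cv2.imread('pics/s3.png')
cv2.imwrite('pics/s3c.png',cv2.resize(s[40:150,170:300],None,fx=5,fy=5,interpolation=2))
```

```text
t 3.25 grasp [ 507.4 -399.   190.9] yaw 105.01 frame [161.6 400.5] F [ 0.1  1.5 -1.1] open 0.275 q [-0.67  0.44  1.65  0.    1.05 -0.93]
t cm [40.15  7.9   0.38] rot [ 0.005  0.006 -0.022]
```

View pics/s3c.png

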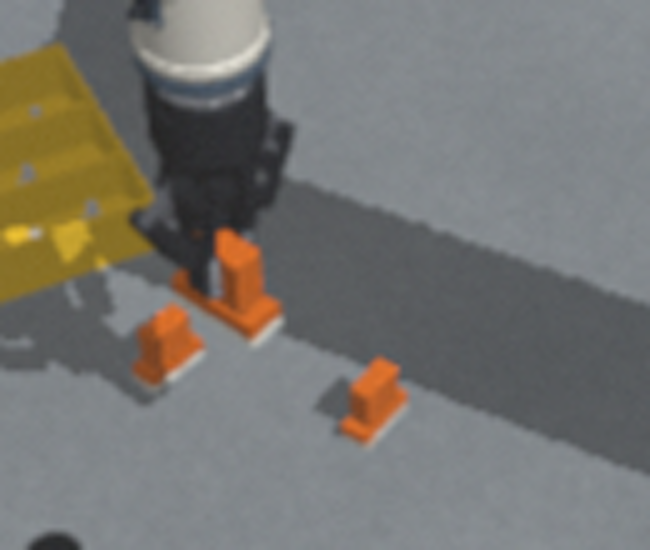

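The lift worked and the scraper hangs upright. Now moving it over the frame, behind the chips.

Request:
step_arm([
  {"translation": [5, 1, 0], "rot": [0, 0, 0]},
  {"translation": [10, 2, 0], "rot": [0, 0, 0]},
  {"translation": [15, 3, 0], "rot": [0, 0, 0]},
  {"translation": [20, 4, 0], "rot": [0, 0, -0.01]},
  {"translation": [26, 5, 0.1], "rot": [0, 0, -0.02]},
  {"translation": [32, 6.3, 0.2], "rot": [0, 0, -0.02]},
  {"translation": [37, 7.5, 0.3], "rot": [0.005, 0.006, -0.022]},
  {"translation": [40.1, 7.9, 0.4], "rot": [0.005, 0.006, -0.022]},
])

```text
clock: 4.3
eef_pos: [476.7, 12.5, 335.7]
tcp_rot: [-3.134, -0.007, 1.856]
contact_force: [-0.3, -0.7, -1.2]
opening: 0.269
```

Request:
step_arm([
  {"translation": [0, 0, 0], "rot": [0, 0, 0]},
  {"translation": [0, 0, 0], "rot": [0, 0, 0]},
])

```text
clock: 4.55
eef_pos: [477.5, 10.1, 336.3]
tcp_rot: [-3.135, -0.006, 1.855]
contact_force: [-0.1, -0.5, -0.2]
opening: 0.277
```

Run:
```python
from h import *
st(); p=f2w(74,0); plan(*p,130,106.3); grab('scene','s4.png'); grab('top','t4.png')
s=cv2.imread('pics/s4.png');t=cv2.imread('pics/t4.png')
cv2.imwrite('pics/s4c.png',np.hstack([cv2.resize(s[120:270,220:350],(520,600),interpolation=2),cv2.resize(t[150:320,190:290],(270,600),interpolation=2)]))
```

```text
t 4.55 grasp [476.2  10.7 181.3] yaw 106.31 frame [76.3 -1.4] F [-0.1 -0.5 -0.2] open 0.277 q [ 0.02  0.21  2.    0.01  0.93 -0.27]
t cm [-0.08  0.16  5.13] rot [-0.007 -0.006  0.   ]
```

View pics/s4c.png

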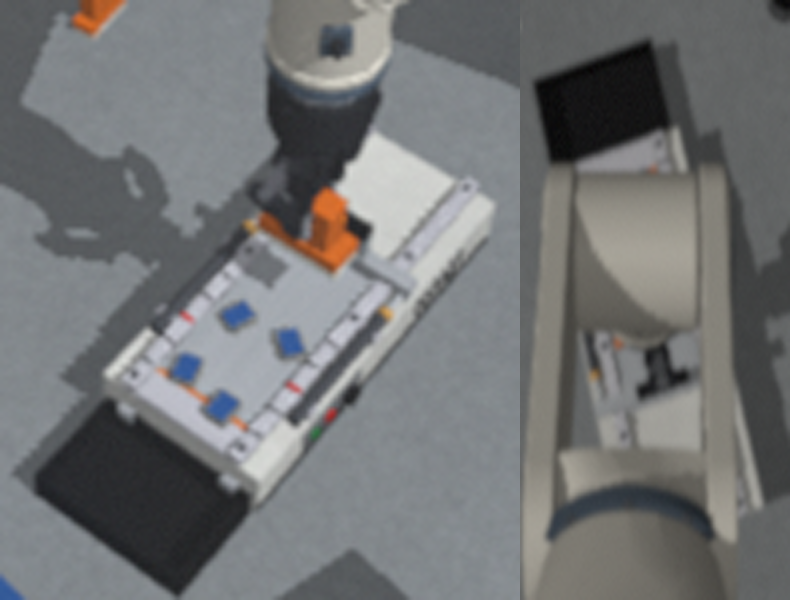

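The scraper is above the plate behind the chips, and the channel looks clear. Now lowering.

Request:
step_arm([
  {"translation": [-0.08, 0.16, 3], "rot": [-0.006, -0.006, 0]},
  {"translation": [-0.08, 0.16, 5.2], "rot": [-0.006, -0.006, 0]},
  {"translation": [-0.08, 0.16, 6.2], "rot": [-0.006, -0.006, 0]},
  {"translation": [-0.08, 0.16, 6.2], "rot": [-0.006, -0.006, 0]},
])

```text
clock: 5.15
eef_pos: [479.1, 9.8, 274.8]
tcp_rot: [-3.141, -0.0, 1.854]
contact_force: [-0.9, 0.1, -1.2]
opening: 0.276
```

Run:
```python
from h import *
st(); p=f2w(74,0); plan(*p,115,106.3); d=grab('scene','s5.png')
s=cv2.imread('pics/s5.png')
cv2.imwrite('pics/s5c.png',cv2.resize(s[140:270,230:350],(720,780),interpolation=2)[:600])
```

```text
t 5.15 grasp [479.    9.8 119.8] yaw 106.22 frame [73.8  0.3] F [-0.9  0.1 -1.2] open 0.276 q [ 0.02  0.31  2.05  0.    0.78 -0.27]
t cm [ 0.03 -0.02  0.48] rot [-0.    -0.    -0.001]
```

View pics/s5c.png

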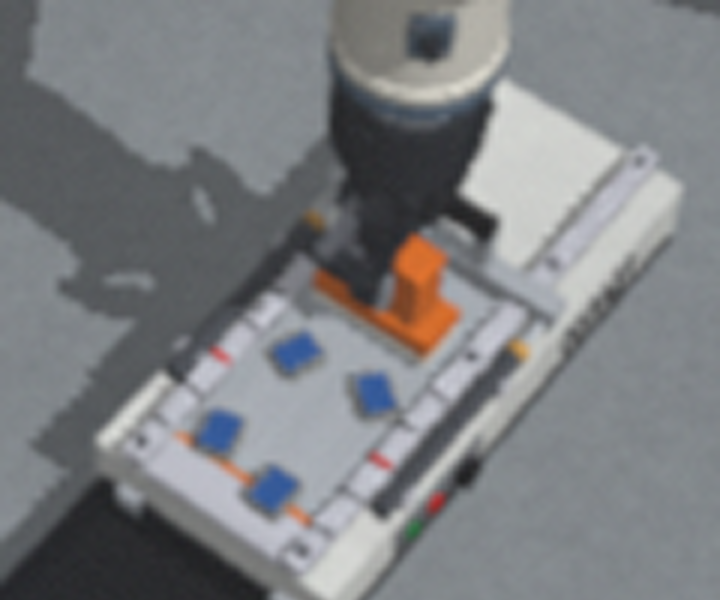

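Run:
```python
from h import *
d=load('s5.png')
for p in((317,278),(425,350),(458,315)): print(w2f(onz(d,p[0]/6+229.6,p[1]/6+139.6,92)).round(1))
```

```text
[59.  34.4]
[ 58.  -35.5]
[ 86.1 -36.3]
```

The scraper is centred (edges at y +34.4 and −35.9) and square. Lowering to about 1 mm above the plate, then pushing along tool +y, which is frame −x.

Request:
step_arm([
  {"translation": [0, 0, 0.45], "rot": [0, 0, 0]},
  {"translation": [0, 0, 0.45], "rot": [0, 0, 0]},
  {"translation": [0, 0.8, 0.45], "rot": [0, 0, 0]},
  {"translation": [0, 2, 0.45], "rot": [0, 0, 0]},
  {"translation": [0, 3.2, 0.45], "rot": [0, 0, 0]},
  {"translation": [0, 4.4, 0.45], "rot": [0, 0, 0]},
  {"translation": [0, 5.5, 0.45], "rot": [0, 0, 0]},
  {"translation": [0, 6.5, 0.45], "rot": [0, 0, 0]},
])

```text
clock: 6.2
eef_pos: [542.2, 28.8, 270.6]
tcp_rot: [3.141, -0.0, 1.855]
contact_force: [-0.7, -0.1, -1.1]
opening: 0.276
```

Run:
```python
from h import *
st();  d=grab('scene','s6.png')
s=cv2.imread('pics/s6.png')
cv2.imwrite('pics/s6c.png',cv2.resize(s[150:270,230:350],(600,600),interpolation=2))
```

```text
t 6.2 grasp [542.4  28.8 115.6] yaw 106.28 frame [ 7.7 -0.1] F [-0.7 -0.1 -1.1] open 0.276 q [ 0.05  0.4   1.92  0.    0.82 -0.23]
```

View pics/s6c.png

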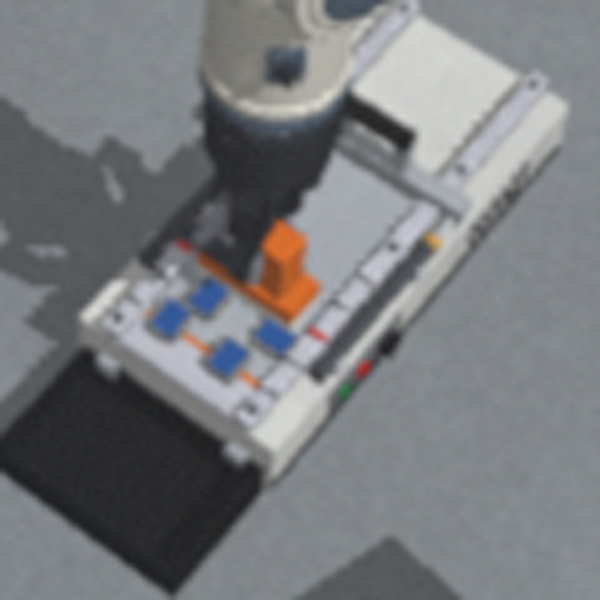

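The scraper is gathering the chips in front of its face, with the plate still shut. I'll continue over the edge.

Request:
step_arm([
  {"translation": [0, 1.2, 0], "rot": [0, 0, 0]},
  {"translation": [0, 2.3, 0], "rot": [0, 0, 0]},
  {"translation": [0, 3.4, 0], "rot": [0, 0, 0]},
  {"translation": [0, 4.5, 0], "rot": [0, 0, 0]},
  {"translation": [0, 5.5, 0], "rot": [0, 0, 0]},
  {"translation": [0, 6.4, 0], "rot": [0, 0, 0]},
  {"translation": [0, 7.4, 0], "rot": [0, 0, 0]},
  {"translation": [0, 7.4, 0], "rot": [0, 0, 0]},
])

```text
clock: 7.25
eef_pos: [613.3, 49.4, 270.9]
tcp_rot: [3.14, 0.0, 1.855]
contact_force: [0.1, -0.0, -2.3]
opening: 0.274
```

Run:
```python
from h import *
st();  d=grab('scene','s7.png')
s=cv2.imread('pics/s7.png')
cv2.imwrite('pics/s7c.png',cv2.resize(s[150:280,215:345],(600,600),interpolation=2))
```

```text
t 7.25 grasp [613.5  49.5 115.9] yaw 106.28 frame [-66.4   0. ] F [ 0.1 -0.  -2.3] open 0.274 q [ 0.08  0.49  1.76  0.    0.89 -0.21]
```

View pics/s7c.png

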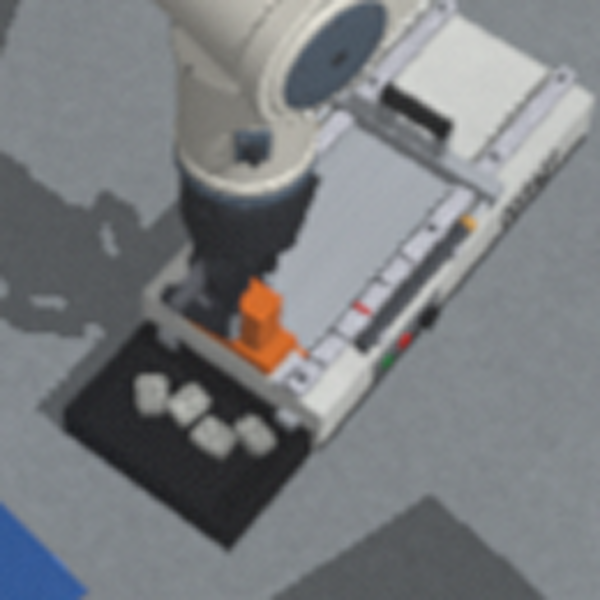

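All four chips lie in the tray at crop (150,393), (188,402), (213,437) and (256,433). They have flipped grey side up. Lifting, then carrying the scraper to open bench at about (520, −250).

Request:
step_arm([
  {"translation": [0, 0, -3], "rot": [0, 0, 0]},
  {"translation": [0, 0, -7.5], "rot": [0, 0, 0]},
  {"translation": [0, 0, -7.5], "rot": [0, 0, 0]},
])

```text
clock: 7.68
eef_pos: [613.4, 49.2, 349.4]
tcp_rot: [3.135, 0.001, 1.855]
contact_force: [0.1, 0.7, -1.4]
opening: 0.275
```

Run:
```python
from h import *
st(); plan(520,-250,190,106.3)
d=load('s7.png')
for p in((150,393),(188,402),(213,437),(256,433)): print(w2f(onz(d,p[0]*130/600+214.6,p[1]*130/600+149.6,8)).round(1)-[-121,0])
```

```text
t 7.67 grasp [614.5  49.3 194.4] yaw 106.27 frame [-67.3   0.5] F [ 0.1  0.7 -1.4] open 0.275 q [ 0.08  0.39  1.71  0.    1.03 -0.21]
t cm [-26.1  -17.35   0.35] rot [ 0.007  0.001 -0.001]
[11.2 40.8]
[22.  16.4]
[ 11.8 -13.2]
[ 32.2 -33.8]
```

Request:
step_arm([
  {"translation": [-4, -2.7, 0], "rot": [0, 0, 0]},
  {"translation": [-8, -5.4, 0], "rot": [0, 0, 0]},
  {"translation": [-12, -8.1, 0], "rot": [0, 0, 0]},
  {"translation": [-16, -10.7, 0], "rot": [0, 0, 0]},
  {"translation": [-20, -13.4, 0], "rot": [0, 0, 0]},
  {"translation": [-24, -16, 0], "rot": [0, 0, 0]},
  {"translation": [-26.1, -17.35, 0.3], "rot": [0, 0, 0]},
  {"translation": [-26.1, -17.35, 0.3], "rot": [0, 0, 0]},
])

```text
clock: 8.68
eef_pos: [517.9, -251.2, 341.4]
tcp_rot: [-3.141, -0.001, 1.852]
contact_force: [0.0, 0.9, -1.7]
opening: 0.274
```

Request:
step_arm([
  {"translation": [0, 0, 4], "rot": [0, 0, 0]},
  {"translation": [0, 0, 8], "rot": [0, 0, 0]},
  {"translation": [0, 0, 11.5], "rot": [0, 0, 0]},
  {"translation": [0, 0, 12.5], "rot": [0, 0, 0]},
  {"translation": [0, 0, 12.5], "rot": [0, 0, 0]},
])

```text
clock: 9.3
eef_pos: [519.3, -249.3, 217.4]
tcp_rot: [3.141, -0.001, 1.855]
contact_force: [0.7, 0.3, -0.4]
opening: 0.273
```

Run:
```python
from h import *
st(); plan(520,-250,47.5,106.3)
```

```text
t 9.3 grasp [ 519.3 -249.1   62.4] yaw 106.3 frame [108.  260.1] F [ 0.7  0.3 -0.4] open 0.273 q [-0.45  0.52  1.87  0.    0.75 -0.74]
t cm [-0.09  0.05  1.49] rot [ 0.    -0.001  0.   ]
```

Request:
step_arm([
  {"translation": [0, 0, 0.8], "rot": [0, 0, 0]},
  {"translation": [0, 0, 1.3], "rot": [0, 0, 0]},
  {"translation": [0, 0, 1.5], "rot": [0, 0, 0]},
  {"translation": [0, 0, 1.5], "rot": [0, 0, 0]},
])

```text
clock: 9.8
eef_pos: [519.3, -250.0, 202.7]
tcp_rot: [3.14, 0.0, 1.855]
contact_force: [0.0, 0.5, -2.0]
opening: 0.27
```

```bash
python3 -c "
from h import *
st()"
```

```text
t 9.8 grasp [ 519.5 -249.9   47.7] yaw 106.26 frame [108.1 260.9] F [ 0.   0.5 -2. ] open 0.27 q [-0.45  0.54  1.88  0.    0.72 -0.74]
```

Request:
step_arm([
  {"translation": [0, 0, 0.1], "rot": [0, 0, 0]},
  {"translation": [0, 0, 0.15], "rot": [0, 0, 0]},
  {"translation": [0, 0, 0.15], "rot": [0, 0, 0]},
])

```text
clock: 10.18
eef_pos: [519.3, -250.0, 202.5]
tcp_rot: [3.14, 0.0, 1.855]
contact_force: [-4.5, 2.5, 13.2]
opening: 0.274
```

```bash
python3 -c "
from h import *
st()"
```

```text
t 10.18 grasp [ 519.5 -249.9   47.5] yaw 106.27 frame [108.  260.9] F [-4.5  2.5 13.2] open 0.274 q [-0.45  0.54  1.88  0.    0.72 -0.74]
```

The scraper is now standing on the bench (Fz +13 N). Opening the fingers partway.

Request:
step_arm([
  {"translation": [0, 0, 0], "rot": [0, 0, 0]},
  {"translation": [0, 0, -0.1], "rot": [0, 0, 0]},
  {"translation": [0, 0, -0.1], "rot": [0, 0, 0]},
  {"translation": [0, 0, -0.1], "rot": [0, 0, 0]},
], grip=110)

```text
clock: 10.68
eef_pos: [519.2, -249.9, 202.0]
tcp_rot: [3.141, -0.0, 1.855]
contact_force: [0.0, -0.0, -0.6]
opening: 0.57
```

Request:
step_arm([
  {"translation": [0, 0, -3], "rot": [0, 0, 0]},
  {"translation": [0, 0, -8], "rot": [0, 0, 0]},
  {"translation": [0, 0, -14], "rot": [0, 0, 0]},
  {"translation": [0, 0, -16], "rot": [0, 0, 0]},
])

```text
clock: 11.18
eef_pos: [519.8, -250.3, 366.0]
tcp_rot: [3.137, 0.004, 1.855]
contact_force: [-0.7, -0.3, -0.9]
opening: 0.57
```

Run:
```python
from h import *
st(); plan(*f2w(128,0),190,106.3); d=grab('scene','s8.png')
s=cv2.imread('pics/s8.png')
cv2.imwrite('pics/s8c.png',cv2.resize(s[100:270,180:350],(600,600),interpolation=2))
```

```text
t 11.18 grasp [ 520.8 -250.6  211. ] yaw 106.27 frame [107.  261.9] F [-0.7 -0.3 -0.9] open 0.57 q [-0.45  0.32  1.78  0.    1.04 -0.74]
t cm [26.14 -2.06  2.  ] rot [ 0.005  0.004 -0.001]
```

View pics/s8c.png

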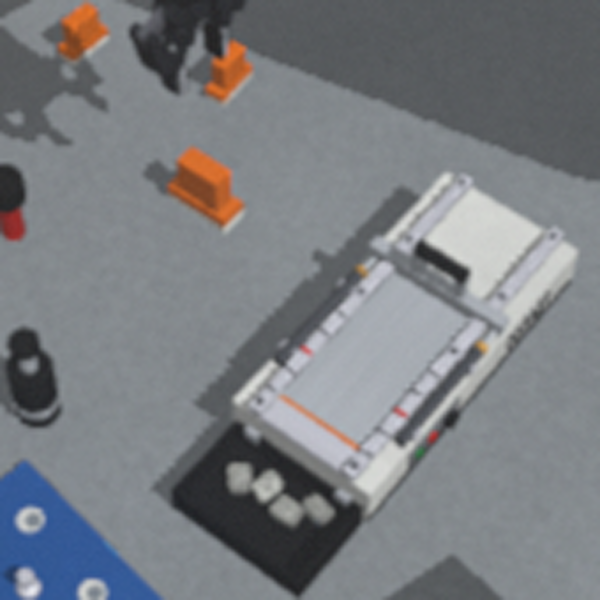

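The scraper stands upright at crop (205,187), the four chips are in the tray, and the plate is shut with its orange edge at (320,420). I'll recheck the handle position in this clear view while moving over it.

Request:
step_arm([
  {"translation": [4, -0.3, 0.3], "rot": [0, 0, 0]},
  {"translation": [9, -0.7, 0.8], "rot": [0, 0, 0]},
  {"translation": [14, -1.1, 1], "rot": [0, 0, 0]},
  {"translation": [19, -1.5, 1.5], "rot": [0, 0, 0]},
  {"translation": [23, -1.8, 1.8], "rot": [0, 0, 0]},
  {"translation": [26.1, -2, 2], "rot": [0, 0, 0]},
  {"translation": [26.1, -2, 2], "rot": [0, 0, 0]},
])

```text
clock: 12.1
eef_pos: [425.7, -3.6, 341.3]
tcp_rot: [-3.141, -0.001, 1.857]
contact_force: [0.3, -1.1, -0.6]
opening: 0.568
```

Run:
```python
from h import *
st(); plan(*f2w(128,0),111,106.3)
d=load('s8.png'); im=d['image'].max(2)
m=(im<55).astype(np.uint8); M=np.zeros_like(m); M[165:185,292:320]=m[165:185,292:320]
n,l,s,c=cv2.connectedComponentsWithStats(M)
for i in range(1,n): print(s[i,4],c[i],[w2f(onz(d,*c[i],z)).round(1) for z in(111,113)])
d=grab('scene','s9.png')
s=cv2.imread('pics/s9.png')
cv2.imwrite('pics/s9c.png',cv2.resize(s[110:230,250:370],(600,600),interpolation=2))
```

```text
t 12.1 grasp [425.6  -3.6 186.3] yaw 106.41 frame [128.9  -1.9] F [ 0.3 -1.1 -0.6] open 0.568 q [-0.01  0.12  2.1   0.    0.92 -0.3 ]
t cm [-0.19  0.08  7.53] rot [-0.001 -0.001  0.002]
42 [304.5        173.85714286] [array([127.8,   0.9]), array([126.6,   0.2])]
```

View pics/s9c.png

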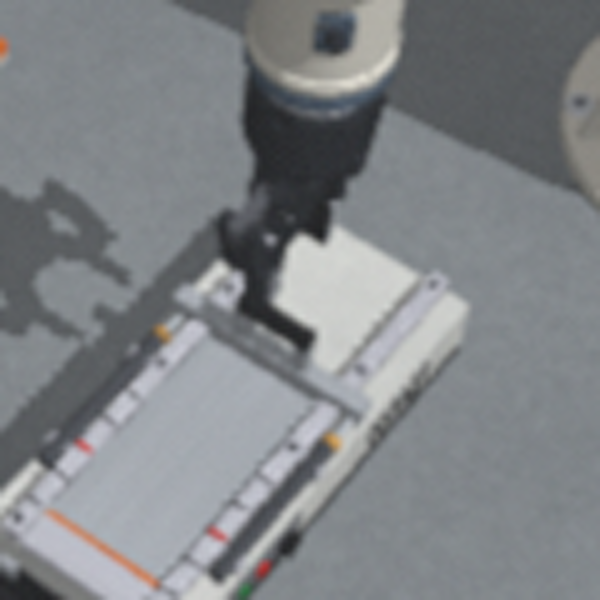

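The handle is measured at frame (127–128, 0.5), as expected, and the open jaws stand over it. Descending.

Request:
step_arm([
  {"translation": [-0.19, 0.1, 3], "rot": [0, 0, 0]},
  {"translation": [-0.19, 0.1, 5.5], "rot": [0, 0, 0]},
  {"translation": [-0.19, 0.1, 7], "rot": [0, 0, 0]},
  {"translation": [-0.19, 0.1, 7.5], "rot": [0, 0, 0]},
  {"translation": [-0.19, 0.1, 7.5], "rot": [0, 0, 0]},
])

```text
clock: 12.78
eef_pos: [428.5, -7.0, 267.0]
tcp_rot: [3.141, -0.0, 1.854]
contact_force: [-0.1, -0.3, -0.1]
opening: 0.57
```

Run:
```python
from h import *
st(); plan(*f2w(128,0),111,106.3)
d=grab('scene','s10.png')
s=cv2.imread('pics/s10.png')
cv2.imwrite('pics/s10c.png',cv2.resize(s[120:220,250:350],(600,600),interpolation=2))
```

```text
t 12.78 grasp [428.6  -6.9 112. ] yaw 106.24 frame [126.9   2.2] F [-0.1 -0.3 -0.1] open 0.57 q [-0.02  0.25  2.16  0.    0.73 -0.3 ]
t cm [ 0.22 -0.1   0.1 ] rot [ 0.001 -0.    -0.001]
```

View pics/s10c.png

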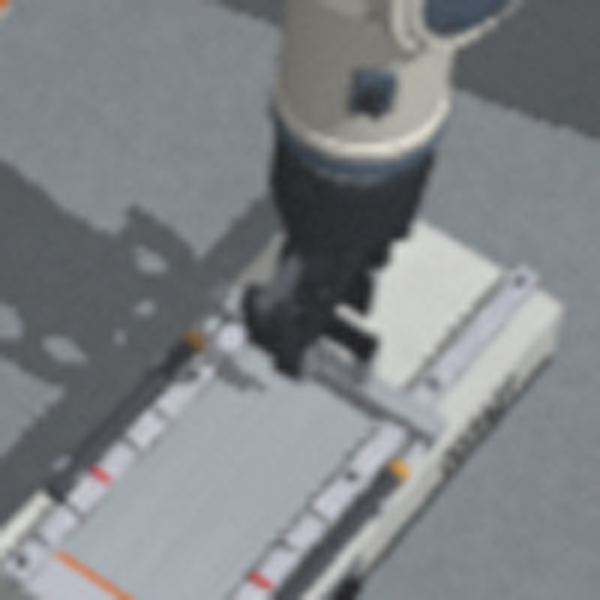

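The fingers straddle the bar with no contact force. Closing on it.

Request:
step_arm([
  {"translation": [0, 0, 0], "rot": [0, 0, 0]},
  {"translation": [0, 0, 0], "rot": [0, 0, 0]},
  {"translation": [0, 0, 0], "rot": [0, 0, 0]},
  {"translation": [0, 0, 0], "rot": [0, 0, 0]},
  {"translation": [0, 0, 0], "rot": [0, 0, 0]},
  {"translation": [0, 0, 0], "rot": [0, 0, 0]},
], grip=255, squeeze=60)

```text
clock: 13.58
eef_pos: [427.8, -6.7, 267.7]
tcp_rot: [-3.141, 0.0, 1.856]
contact_force: [-5.5, -4.4, 10.2]
opening: 0.128
```

Run:
```python
from h import *
st()
d=grab('scene','s11.png')
s=cv2.imread('pics/s11.png')
cv2.imwrite('pics/s11c.png',cv2.resize(s[120:220,250:350],(600,600),interpolation=2))
```

```text
t 13.57 grasp [427.7  -6.8 112.7] yaw 106.32 frame [127.7   1.8] F [-5.5 -4.4 10.2] open 0.128 q [-0.02  0.25  2.16 -0.    0.73 -0.3 ]
```

View pics/s11c.png

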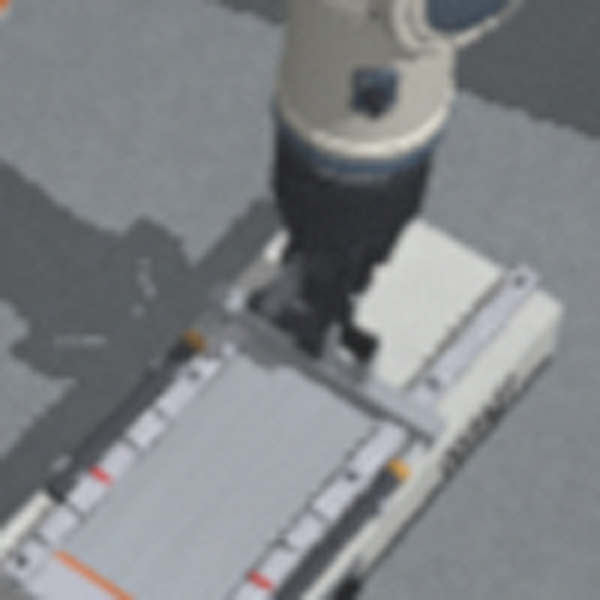

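The handle is gripped (opening about 11 mm against the 12 mm bar) at frame x = 127.7 with the plate shut. Now pulling along tool −y.

Request:
step_arm([
  {"translation": [0, -0.6, -0.03], "rot": [0, 0, 0]},
  {"translation": [0, -1.3, -0.03], "rot": [0, 0, 0]},
  {"translation": [0, -2, -0.03], "rot": [0, 0, 0]},
  {"translation": [0, -2.7, -0.03], "rot": [0, 0, 0]},
  {"translation": [0, -3.4, -0.03], "rot": [0, 0, 0]},
  {"translation": [0, -4, -0.03], "rot": [0, 0, 0]},
  {"translation": [0, -4.5, -0.03], "rot": [0, 0, 0]},
  {"translation": [0, -4.5, -0.03], "rot": [0, 0, 0]},
])

```text
clock: 14.62
eef_pos: [385.9, -19.1, 267.8]
tcp_rot: [3.137, 0.001, 1.855]
contact_force: [6.6, 2.0, -6.4]
opening: 0.127
```

Run:
```python
from h import *
st()
d=grab('scene','s12.png')
s=cv2.imread('pics/s12.png')
cv2.imwrite('pics/s12c.png',cv2.resize(s[130:240,230:340],(660,660),interpolation=2)[60:])
```

```text
t 14.62 grasp [386.6 -19.1 112.8] yaw 106.28 frame [170.6   2. ] F [ 6.6  2.  -6.4] open 0.127 q [-0.05  0.19  2.24  0.    0.7  -0.34]
```

View pics/s12c.png

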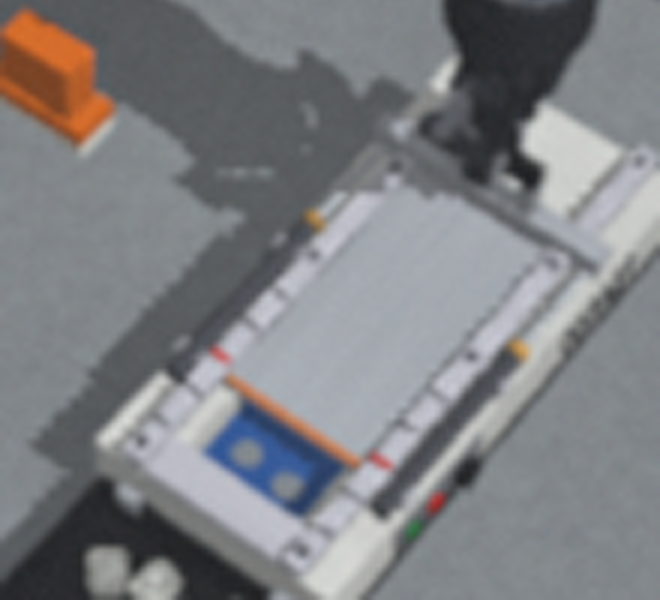

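```bash
cat > edge.py <<'E'
from h import *
import sys
d=load(sys.argv[1]); im=d['image'].astype(int); r,g,b=im[...,0],im[...,1],im[...,2]
o=(r-b>45)&(g-b>12); rd=(r-np.maximum(g,b)>40)&(g-b<=12)
for nm,m,z in(('orange',o,66),('red',rd,72)):
    M=np.zeros(m.shape,np.uint8); M[180:230,255:305]=m[180:230,255:305]
    ys,xs=np.nonzero(M); P=np.array([w2f(onz(d,x,y,z)) for x,y in zip(xs,ys)])
    k=(abs(P[:,1])<57)&(abs(P[:,0])<70)
    for q in P[k][np.argsort(P[k][:,1])]: print(nm,q.round(1))
    if nm=='orange': print('median inside', np.median(P[k&(abs(P[:,1])<40)],0))
E
python3 edge.py s8.png | grep -E "median|red"; echo; python3 edge.py s12.png
```

```text
median inside [-47.40247464  -0.78866161]
red [  1.1 -54.3]
red [ -0.8 -51.9]
red [  2.1 -49.8]
red [  0.1 -47.5]
red [  3.  -45.4]
red [-52.6 -26.4]
red [ 0.9 49.8]
red [-1.  52.2]
red [ 1.9 54.5]
red [-0.1 56.9]

orange [ -5.4 -40.6]
orange [ -2.5 -38.5]
orange [ -7.3 -38.3]
orange [ -4.4 -36.1]
orange [ -6.4 -33.8]
orange [ -3.5 -31.6]
orange [ -5.4 -29.2]
orange [ -2.6 -27.1]
orange [ -7.3 -26.8]
orange [ -4.5 -24.7]
orange [ -6.4 -22.3]
orange [ -3.5 -20.2]
orange [ -5.5 -17.8]
orange [ -2.6 -15.6]
orange [ -7.4 -15.4]
orange [ -4.5 -13.2]
orange [ -6.5 -10.8]
orange [-3.6 -8.7]
orange [-5.5 -6.3]
orange [-2.6 -4.1]
orange [-7.4 -3.8]
orange [-4.6 -1.7]
orange [-6.5  0.7]
orange [-3.6  2.9]
orange [-5.6  5.3]
orange [-2.7  7.5]
orange [-7.5  7.8]
orange [-4.6  9.9]
orange [-6.6 12.4]
orange [-3.7 14.6]
orange [-5.6 17. ]
orange [-2.7 19.2]
orange [-7.5 19.4]
orange [-4.7 21.6]
orange [-6.6 24.1]
orange [-3.7 26.3]
orange [-5.7 28.7]
orange [-2.8 31. ]
orange [-7.6 31.1]
orange [-4.7 33.4]
orange [-6.6 35.8]
orange [-3.7 38.1]
orange [-5.7 40.5]
median inside [-4.70120106 -1.67232397]
red [  1.1 -54.3]
red [ -0.8 -51.9]
red [  2.1 -49.8]
red [  0.1 -47.5]
red [  3.  -45.4]
red [ 0.9 49.8]
red [-1.  52.2]
red [ 1.9 54.5]
red [-0.1 56.9]
```

The edge moved 42.7 mm in the image and the hand moved 42.9 mm, so they agree. Another 7 mm to go.

Request:
step_arm([
  {"translation": [0, -0.25, 0], "rot": [0, 0, 0]},
  {"translation": [0, -0.5, 0], "rot": [0, 0, 0]},
  {"translation": [0, -0.7, 0], "rot": [0, 0, 0]},
  {"translation": [0, -0.7, 0], "rot": [0, 0, 0]},
  {"translation": [0, -0.7, 0], "rot": [0, 0, 0]},
])

```text
clock: 15.3
eef_pos: [379.5, -21.0, 267.8]
tcp_rot: [3.137, 0.001, 1.855]
contact_force: [7.0, 2.9, -7.0]
opening: 0.126
```

```bash
python3 - <<'E'
from h import *
st()
d=grab('scene','s13.png');st()
s=cv2.imread('pics/s13.png')
cv2.imwrite('pics/s13c.png',cv2.resize(s[110:260,200:350],(600,600),interpolation=2))
E
python3 edge.py s13.png | grep med
```

```text
t 15.3 grasp [380.3 -20.9 112.8] yaw 106.28 frame [177.2   2. ] F [ 7.   2.9 -7. ] open 0.126 q [-0.06  0.19  2.25  0.    0.7  -0.34]
t 15.35 grasp [380.3 -20.9 112.8] yaw 106.28 frame [177.2   2. ] F [ 7.8  2.8 -5.8] open 0.131 q [-0.06  0.19  2.25  0.    0.7  -0.34]
median inside [ 1.69271008 -0.81440849]
```

View pics/s13c.png

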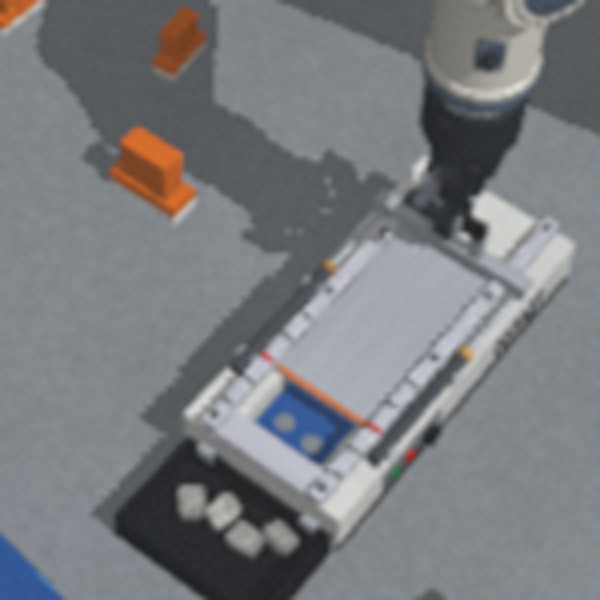

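The edge lines up with the red marks at (265,357) and (375,428). Travel is 49.1 mm by image and 49.5 mm by hand, and the pull is about 8 N, which is the half-travel spring force. Chips are in the tray and the scraper stands free, so I'm handing in.

```bash
python3 -c "
from h import *
print(ticket.sign_off()); st()"
```

```text
the job is handed in; nothing more can be done
None
the job is handed in; nothing more can be done
```

The job is done and handed in at about 15 s of the 61 s; no verdict was reported. I pushed all four chips into the tray with the largest orange scraper. I then stood the scraper on open bench at about (520, −250) and drew the shutter to half travel, still gripping the handle.

Last checks before handing in:
- **Shutter:** travel was 49.1 mm from the image and 49.5 mm from the hand's motion. The orange edge was level with the red marks, and the pull was about 8 N, as expected at half travel.
- **Chips:** all four were seen in the tray, now grey side up.
- **Scraper:** upright, let go, and well clear of the frame.
- **Bystanders:** the arm kept well clear of all three. The cutter and the actuator were seen standing after the scraper was put down. The jar was out of the views I checked at the end, so I did not look at it again.

No check failed. The camera-based frame pose carried leftover errors of up to about 2.4 mm.

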